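# Pack the brass press insert and the blue sanding block

### The arm

A 6-joint arm with a two-finger parallel gripper is mounted at the origin on the work surface. World frame = base frame: x ahead of the robot, y to its left, z up, the work surface at z = 0. Lengths are in m, angles in rad, forces in N, time in s.
With the tool pointing down it reaches from about 0.35 to 0.85 m from the base axis. Payload 8.1 kg.
Tool frame: the origin (TCP) lies at the very end of the fingers, on their centre line; the grasp point (between the pads) lies 19 mm behind it; z points along the fingers, y is the line along which they close (so a half turn about z gives the same grasp; the last joint's range is limited). The gripper opens to 93 mm and grips with 3 to 60 N. Pads are 15 mm wide; open, the fingers measure 128 mm over their backs; the gripper's body (75 mm by 188 mm) begins 65 mm behind the grasp point.
Start: joints at [-1.287, 0.13, 1.488, -0, 1.523, -0.085], TCP at [0.216, -0.56, 0.219] pointing down, gripper open.
Joint ranges: [-2.96, 2.96], [-0.89, 2.26], [0.02, 2.5], [-1.34, 4.48], [0, 2.73], [-2.66, 2.66]. Speed limits (rad/s): [2.39, 2.39, 2.79, 3.14, 3.14, 3.14].

### API

Orientations are given as a rotation vector (axis times angle).
In Python, from plant import robot, imaging gives the robot as it stands.
- The arm moves only by the tool jog_arm, never from a script. Its argument "rows" is a list of rows, each a list of 2 entries, a list of its own where there are three numbers: the shift along the tool's x, y, z each as a share of 0.2 m, from -1 to 1, then the turn, a rotation vector about the tool's x, y, z each as a share of pi/2 rad, from -1 to 1. A call has 1 to 5 rows; each row is the pose to reach, as a shift and turn from the pose commanded when the call began, along the tool's axes at that moment; what a row does not reach only later rows make up. A row lasts 1/10 s, in which the tool goes at most 50 mm and 8.59 degrees, less where a joint would pass 70% of its speed; a pose out of reach is approached as far as the arm can. A call with a number of a shift or a turn outside -1 to 1 is refused whole. A call with a gripper value outside its range is refused whole. "hand" is the closure, from -1 (fully open) to 1 (shut), set as the call begins (left out, the last holds). The fingers move at their own pace and stop on an object; "squeeze" is the grip in N (left out, the last holds). Time passes only in rows, so rows that repeat a pose let the fingers close. It gives the time, the measured TCP pose, the force, the opening and the grip force at its end, in the units of the state.
- robot.read_state(): the state, without advancing time (a new reading comes with each control period).
- imaging.read_camera(name): name is "side" or "top"; returns a dict with "frame" (384x512x3 uint8, red, green, blue), "vertical_fov" (degrees; the focal length in pixels is half the picture's height over the tangent of half this angle, whatever the lens; pixels are square), "cx", "cy" (the principal point, pixels), "R" (3x3) and "t" (3): a world point X has camera coordinates R X + t. Camera axes: x right, y down, z forward; pixel columns grow to the right and rows downward; lengths in m; the calibration is good to about 2 mm. A picture is of the moment at which its call begins. There is no depth.
- robot.close_job(): hands the job in; it is judged then, once.
The state is a dict: "t": time; "q": joint angles; "dq": joint speeds; "joint_torque": joint torques, N m; "tool_pos": TCP position; "orientation": TCP orientation; "force": force on the tool from outside, world axes, zero at the start; "wrist_torque": the same for the moment, N m; "opening": finger opening in m; "gripper_force": force on a finger pad.
Only numpy, scipy, OpenCV 4.12 (cv2) and the standard library are available. Lean on these libraries where they do the work, as an engineer would, in place of code of your own. Each camera call takes 0.05 s, during which the arm holds its last target. There are 200 camera calls.

### The job

Get the kit for the next fret job into the grey tray: pull the brass insert straight up out of its snap-in holder in the vice and put it in the tray, and lift the sanding block with the blue handle off its hook and stand it upright on its base in the same tray. Set both down rather than dropping them, leave the red-handled block hanging on its hook, and do not disturb the other things on the bench.

Things in the scene. Friction and masses are not known exactly. Their poses are not given: they have to be found in the camera images.
- insert: Brass press insert: upright bar 64 mm long (its x), 10 thick (y), 56 tall at the ends, 52 in the hollowed middle. Origin: centre of underside; z up. Its lower 26 mm sit in the holder's slot, the rest stands free above. Ridges at its ends (68 mm over them) snap under spring plungers: a straight upward pull of some 10 to 15 N frees it; clear of the slot after 26 mm. 0.16 to 0.26 kg.
- insert_mid (a point): Middle of the brass insert, 27 mm above its underside.
- vice: Blue bench vice, fixed, 130 x 100 mm plus a screw on its -y side; steel jaws (tops at 80 mm, 68 mm over their outer faces) clamp an aluminium holder 90 mm long (x), 35 wide (y), top at 96 mm. The slot runs along x. Origin: bench level under the slot centre; z up.
- slot (a point): Centre of the slot's mouth on top of the holder, 96 mm above the bench; the slot is 26 mm deep and 11.5 mm wide.
- blue_block: Sanding block with blue handle: wooden block 26 (x) x 36 (y) x 62 mm high, flat cork base; on top an upright blue plate 8 mm thick (x), 30 wide (y), from 62 to 114 mm. The hook passes through the plate's window, 18 mm wide, 66 to 92 mm above the base. Origin: centre of underside; z up. Hangs with its base about 33 mm above the bench. 0.1 to 0.16 kg.
- blue_tab (a point): Middle of the solid part of the blue handle plate above the window, 103 mm above the block's base; a good place to pinch the plate across its 30 mm width (y).
- red_block: The same sanding block with a red handle; hangs on the other hook and stays there. Origin: centre of its underside.
- rack: Dark wooden rack, fixed: bar along y (170 mm, top at 135 mm, at x = 45 to 59 mm) with two 8 mm steel hooks at y = +50 and -50 mm pointing to its -x: level (axis at 121.5 mm) to x = -12 mm, then rising 12 mm to the tip at x = -32 mm. Blocks hang at x = 0; raised 15 mm they come off along -x (50 mm or more). Which hangs where varies. Origin: bench level, midway between the blocks.
- hook_left (a point): Tip of the hook at the rack's y = +50 mm (end of the bar's axis).
- hook_right (a point): Tip of the hook at the rack's y = -50 mm.
- tray: Grey open tray, fixed to the bench, 190 mm (x) x 150 mm (y) outside, 32 mm high, walls and floor 5 mm thick. Origin: centre of its underside; z up.
- glue: White glue bottle with orange cap, 48 mm across, 120 mm tall; bystander. Origin: centre of its underside.
- pen_cup: Dark steel cup with pens, 72 mm across, 90 mm tall (pens to 140 mm); bystander. Origin: centre of its underside.
- driver: Screwdriver 170 mm long lying on the bench; bystander.
- spare: White plastic spare insert 64 x 10 x 22 mm standing on the bench; bystander. Origin: centre of its underside.
Not all that is in view belongs to the job. Leave any green look-alike of the blue_block alone. Of the things that look like the insert, the smaller one is meant.

How it is judged:
At the end, for the whole second after the job is handed in: At rest in the tray: the insert, lying or standing (its middle inside the walls, under 60 mm above the tray's underside), and the blue block, standing on its base (inside the walls, base under 12 mm above the underside, lean under 0.15 rad). The red block still hangs on the rack (x of insert_mid in the frame of tray between -0.09 and 0.09 m and y of insert_mid in the frame of tray between -0.07 and 0.07 m and z of insert_mid in the frame of tray below 0.06 m and x of blue_block in the frame of tray between -0.09 and 0.09 m and y of blue_block in the frame of tray between -0.07 and 0.07 m and z of blue_block in the frame of tray below 0.012 m and angle between blue_block's own z axis and vertical below 0.15 rad and linear speed of each of insert, blue_block below 0.02 m/s and height (world z) of red_block above 0.028 m and contact force between red_block and rack above 0.2 N); the robot touches nothing.
It fails at once if the insert or the blue block is dropped (falls free of the fingers faster than 1.1 m/s, a fall of more than about 6 cm) ((contact force between the fingers and insert below 0.05 N and linear speed of insert above 1.1 m/s) or (contact force between the fingers and blue_block below 0.05 N and linear speed of blue_block above 1.1 m/s)).
It fails at once if the red-handled block is moved by more than 4 cm (distance of red_block from where it was at the start of the episode above 0.04 m).
It fails at once if the glue bottle, pen cup, screwdriver or spare insert is moved by more than 3 cm (distance of any of glue, pen_cup, driver, spare from where it was at the start of the episode above 0.03 m).
It also fails if it takes over 72 s, if anything falls off the work surface, if the arm or the gripper's body presses on something with over 40 N, if the wrist force passes 120 N, or if a joint passes its speed limit or range.

## Working session

There is one attempt and no reset: what is moved stays moved. The work goes in short steps, Python scripts to look and compute and a tool call to move; the robot and the scene stay as the last step left them, time stands still between calls to the robot, and variables do not carry over. Pictures are saved under pics/ and viewed, at most 10 in all, crops included, and the job is handed in when it is done.

Besides the shell and the picture viewer there is one more tool, called after "Emit:" by a JSON object that holds its "api" and its "payload", one argument or row to a line. jog_arm: Moves the arm, as the interface text tells. Its arguments: {"type":"object","properties":{"rows":{"type":"array"},"hand":{"type":"number"},"squeeze":{"type":"number"}},"required":["rows"]}

```bash
mkdir -p pics
cat > h.py <<'E'
import numpy as np,cv2
from plant import robot,imaging
def cam(n):
    d=imaging.read_camera(n);f=d["frame"];h=f.shape[0]
    F=h/2/np.tan(np.radians(d["vertical_fov"])/2)
    K=np.array([[F,0,d["cx"]],[0,F,d["cy"]],[0,0,1]])
    return f,K,np.array(d["R"]),np.array(d["t"])
def atz(c,u,v,z):
    f,K,R,t=c; o=-R.T@t; r=R.T@np.linalg.inv(K)@[u,v,1]
    return o+r*(z-o[2])/r[2]
def proj(c,X):
    f,K,R,t=c;p=K@(R@np.array(X)+t);return p[:2]/p[2]
def save(c,name,box=None,s=1):
    f=c[0]
    if box: f=f[box[1]:box[3],box[0]:box[2]]
    cv2.imwrite("pics/"+name,cv2.resize(f[:,:,::-1],None,fx=s,fy=s,interpolation=cv2.INTER_CUBIC))
E
python3 - <<'E'
from h import *
a=cam("top");b=cam("side")
save(a,"top0.png",s=1.5);save(b,"side0.png",s=1.5)
for c in(a,b):print(c[1].round(1),c[2].round(3),c[3].round(3),(-c[2].T@c[3]).round(3))
print(robot.read_state())
E
```

```text
[[369.6   0.  258.8]
 [  0.  369.6 191.8]
 [  0.    0.    1. ]] [[ 0.012 -0.999 -0.032]
 [-0.995 -0.009 -0.095]
 [ 0.095  0.033 -0.995]] [0.07  0.588 1.062] [0.483 0.04  1.115]
[[412.5   0.  252.7]
 [  0.  412.5 188.4]
 [  0.    0.    1. ]] [[-0.878 -0.479 -0.004]
 [-0.369  0.681 -0.633]
 [ 0.306 -0.554 -0.774]] [0.519 0.248 0.999] [0.241 0.633 0.932]
{'t': 0.1, 'q': array([-1.28738934e+00,  1.31087507e-01,  1.48912364e+00,  3.32734185e-05,
        1.52294151e+00, -8.53833478e-02]), 'dq': array([-0.00150106, -0.00176786, -0.00360491, -0.00042155,  0.00151492,
       -0.00080087]), 'joint_torque': array([ 7.45302023e-04, -5.61345112e+01, -4.93093550e+01,  7.70535436e-02,
        2.91605975e-02, -3.44229716e-05]), 'tool_pos': array([ 0.21620247, -0.55918955,  0.21771686]), 'orientation': array([-3.08680545e+00, -5.75729537e-01,  1.90184150e-04]), 'force': array([-0.19271727,  0.23645425,  0.10776279]), 'wrist_torque': array([-0.01835104, -0.05550085, -0.01656255]), 'gripper_force': 0.0, 'opening': 0.09245184187110066}
```

View pics/top0.png

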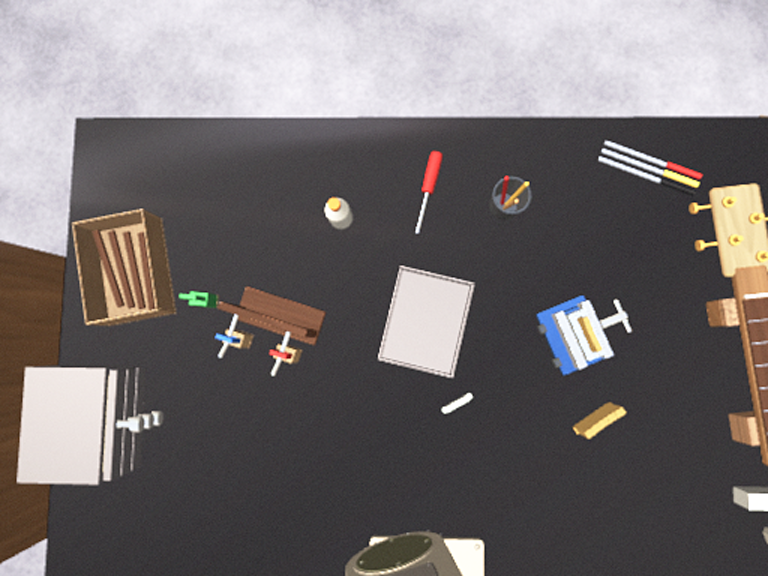

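View pics/side0.png

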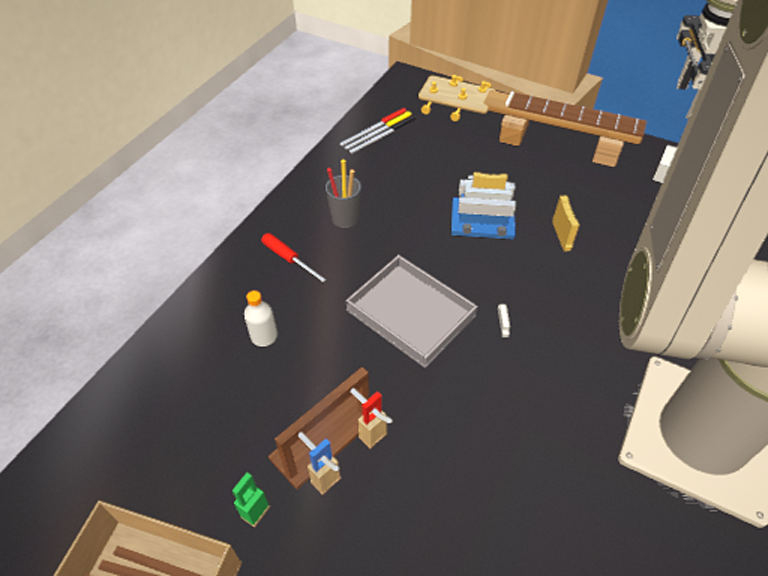

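Top: the insert candidates are the brass bar in the vice (592,335), the loose larger brass bar (600,420) and the white spare (457,403); I choose the one in the vice. The handle candidates are blue (236,338), red (284,354) and green (200,298); I choose blue on its hook. One mosaic of close crops will check this.

Run:
```python
from h import *
a=cam("top");b=cam("side")
def cr(c,x,y): return cv2.resize(c[0][y:y+58,x:x+78,::-1],None,fx=5,fy=5,interpolation=cv2.INTER_CUBIC)
m=np.vstack([np.hstack([cr(a,350,190),cr(a,135,200)]),np.hstack([cr(b,288,108),cr(b,190,255)])])
cv2.imwrite("pics/mos.png",m);print(m.shape)
```

```text
(580, 780, 3)
```

View pics/mos.png

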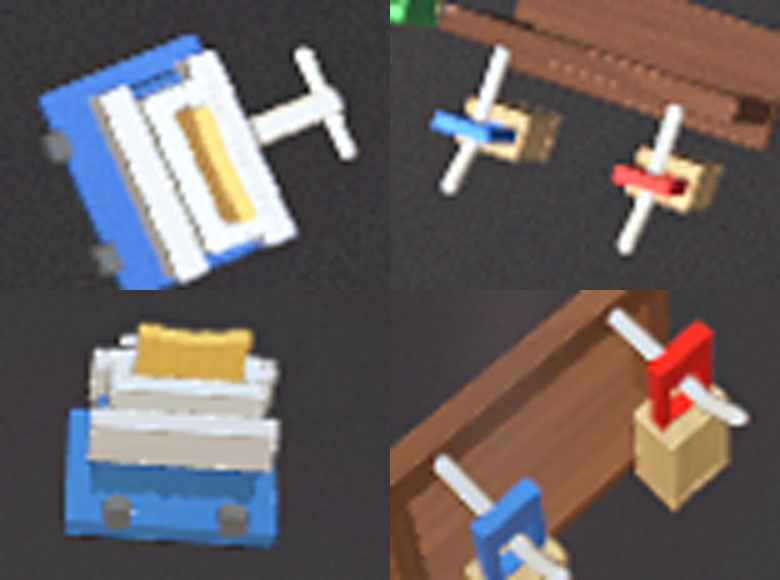

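Confirmed: the brass insert sits in the vice (top face ends at crop (203,108) and (247,220)). The blue plate is at (461,125) in the crop, hanging on a hook, with red to its right at (642,178).

Run:
```python
from h import *
a=cam("top");b=cam("side")
def T(x,y):return (350+x/5,190+y/5)
def B(x,y):return (135+(x-390)/5,200+y/5)
def SV(x,y):return (288+x/5,108+(y-290)/5)
def SB(x,y):return (190+(x-390)/5,255+(y-290)/5)
print("insert ends", [atz(a,*T(*p),.126).round(4) for p in((203,108),(247,220))])
print("insert side", [atz(b,*SV(*p),.126).round(4) for p in((142,327),(250,333))])
print("holder corners top z.096",[atz(a,*T(*p),.096).round(4) for p in((148,100),(190,77),(265,240),(212,260))])
bl=atz(a,*B(461,125),.147);rd=atz(a,*B(642,178),.147)
print("blue",bl,"red",rd,"sep",np.linalg.norm(bl-rd),"yaw",np.arctan2(*( (bl-rd)[[1,0]]))-np.pi/2)
print("blue ends",[atz(a,*B(*p),.147).round(4) for p in((433,119),(489,132))])
print("hook tips", [atz(a,*B(*p),.1335).round(4) for p in((449,188),(626,250))])
print("side blue top", [atz(b,*SB(*p),.147).round(4) for p in((474,517),(530,480),(541,489))])
print("side red top", [atz(b,*SB(*p),.147).round(4) for p in((650,360),(702,322),(711,328))])
tr=[(x/1.5,y/1.5) for x,y in((401,267),(474,283),(454,376),(379,360))]
P=np.array([atz(a,*p,.032) for p in tr]);print("tray",P.round(4),P.mean(0),np.linalg.norm(P-np.roll(P,1,0),axis=1))
print("big brass",[atz(a,x/1.5,y/1.5,.06).round(3) for x,y in((613,403),(580,432))])
print("spare",atz(a,457/1.5,403/1.5,.02),"glue",atz(a,335/1.5,205/1.5,.12), "cup",atz(a,511/1.5,195/1.5,.09))
```

```text
insert ends [array([ 0.5281, -0.2765,  0.126 ]), array([ 0.4695, -0.2981,  0.126 ])]
insert side [array([ 0.5279, -0.2774,  0.126 ]), array([ 0.4699, -0.3026,  0.126 ])]
holder corners top z.096 [array([ 0.5335, -0.2565,  0.096 ]), array([ 0.5463, -0.2795,  0.096 ]), array([ 0.4585, -0.3177,  0.096 ]), array([ 0.4474, -0.2891,  0.096 ])]
blue [0.48528703 0.35987338 0.147     ] red [0.45877403 0.26304712 0.147     ] sep 0.10039055932638827 yaw -0.26726912130433766
blue ends [array([0.4883, 0.3749, 0.147 ]), array([0.4818, 0.3448, 0.147 ])]
hook tips [array([0.4518, 0.3694, 0.1335]), array([0.4205, 0.2735, 0.1335])]
side blue top [array([0.4931, 0.3708, 0.147 ]), array([0.4817, 0.3464, 0.147 ]), array([0.4757, 0.3476, 0.147 ])]
side red top [array([0.4656, 0.2757, 0.147 ]), array([0.4549, 0.2492, 0.147 ]), array([0.4502, 0.2499, 0.147 ])]
tray [[ 0.6278  0.0512  0.032 ]
 [ 0.5973 -0.0917  0.032 ]
 [ 0.4169 -0.0529  0.032 ]
 [ 0.4456  0.0921  0.032 ]] [ 5.21912823e-01 -3.01468189e-04  3.20000000e-02] [0.18668837 0.14615341 0.18455125 0.14780608]
big brass [array([ 0.373, -0.344,  0.06 ]), array([ 0.32 , -0.282,  0.06 ])]
spare [ 0.36448103 -0.05971718  0.02      ] glue [0.72979393 0.17251819 0.12      ] cup [ 0.75764152 -0.15414761  0.09      ]
```

```bash
cat >> h.py <<'E'
from scipy.spatial.transform import Rotation as Ro
def go(pos,yaw_deg):
    "shares to reach TCP pos, tool down with tool x at yaw_deg"
    s=robot.read_state();R=Ro.from_rotvec(s["orientation"])
    y=np.radians(yaw_deg);G=Ro.from_matrix(np.array([[np.cos(y),np.sin(y),0],[np.sin(y),-np.cos(y),0],[0,0,-1]]))
    d=R.inv().apply(np.array(pos)-s["tool_pos"]);r=(R.inv()*G).as_rotvec()
    print("t",s["t"],"pos",s["tool_pos"].round(4),"shift",(d/.2).round(3),"turn",(r/(np.pi/2)).round(3),"F",s["force"].round(1),"open",round(s["opening"],4),"q",s["q"].round(2))
E
python3 -c "
from h import *
go((.499,-.2885,.15),22)"
```

```text
t 0.3 pos [ 0.2163 -0.5595  0.2183] shift [ 1.807 -0.754  0.342] turn [-0.   -0.   -0.01] F [-0.3  1.2 -0.1] open 0.093 q [-1.29  0.13  1.49  0.    1.52 -0.09]
```

Emit:
{"api": "jog_arm", "payload": {
  "rows": [
    [[0.2, -0.08, 0], [0, 0, 0]],
    [[0.42, -0.17, 0], [0, 0, 0]],
    [[0.64, -0.26, 0], [0, 0, 0]],
    [[0.86, -0.36, 0], [0, 0, 0]],
    [[0.96, -0.4, 0], [0, 0, 0]]
  ],
  "hand": -1
}}

```text
t: 0.8
tool_pos: [0.369, -0.4129, 0.2187]
orientation: [-3.087, -0.58, -0.002]
force: [0.2, -0.3, 0.8]
opening: 0.0928
gripper_force: 0.0
```

```bash
python3 -c "
from h import *
go((.499,-.2885,.15),22)"
```

```text
t 0.8 pos [ 0.369  -0.4129  0.2187] shift [ 0.831 -0.344  0.345] turn [-0.    -0.001 -0.008] F [ 0.2 -0.3  0.8] open 0.0928 q [-0.93  0.01  1.62  0.    1.52  0.26]
```

Emit:
{"api": "jog_arm", "payload": {
  "rows": [
    [[0.2, -0.08, 0.05], [0, 0, 0]],
    [[0.4, -0.17, 0.15], [0, 0, 0]],
    [[0.6, -0.26, 0.25], [0, 0, -0.01]],
    [[0.78, -0.32, 0.32], [0, 0, -0.01]],
    [[0.83, -0.344, 0.345], [0, 0, -0.01]]
  ],
  "hand": 0
}}

```text
t: 1.3
tool_pos: [0.498, -0.2884, 0.1476]
orientation: [-3.08, -0.605, 0.002]
force: [-0.7, 0.2, 0.9]
opening: 0.0571
gripper_force: 0.0
```

```bash
python3 -c "
from h import *
a=cam('top');b=cam('side')
def cr(c,x,y): return cv2.resize(c[0][y:y+75,x:x+78,::-1],None,fx=5,fy=5,interpolation=cv2.INTER_CUBIC)
cv2.imwrite('pics/m2.png',np.hstack([cr(a,350,190),cr(b,288,85)]))
go((.499,-.2885,.101),22)
s=robot.read_state();print(proj(a,s['tool_pos']),proj(b,s['tool_pos']))
"
```

```text
t 1.4 pos [ 0.4968 -0.2903  0.1485] shift [ 0.014 -0.004  0.237] turn [-0.001  0.001  0.002] F [-1.1  0.8  0.1] open 0.05 q [-0.62  0.11  1.64 -0.    1.39  0.57]
[399.09510932 223.46303996] [328.93468757 110.21657299]
```

View pics/m2.png

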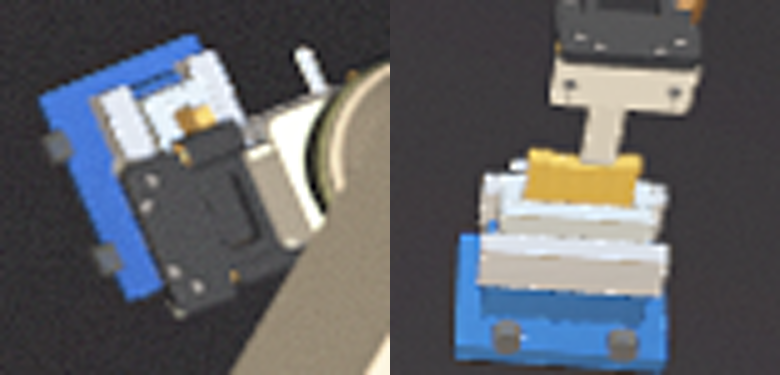

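The side view shows the open fingers straddling the brass bar, with the finger at crop (600,150) and the bar at (583,175). I'll descend now.

Emit:
{"api": "jog_arm", "payload": {
  "rows": [
    [[0.01, 0, 0.06], [0, 0, 0]],
    [[0.01, 0, 0.12], [0, 0, 0]],
    [[0.01, 0, 0.18], [0, 0, 0]],
    [[0.01, 0, 0.22], [0, 0, 0]],
    [[0.01, 0, 0.22], [0, 0, 0]]
  ]
}}

```text
t: 1.9
tool_pos: [0.4969, -0.2909, 0.1035]
orientation: [-3.082, -0.598, 0.004]
force: [-0.3, 0.4, -0.1]
opening: 0.0467
gripper_force: 0.0
```

Emit:
{"api": "jog_arm", "payload": {
  "rows": [
    [[0, 0, 0], [0, 0, 0]],
    [[0, 0, 0], [0, 0, 0]],
    [[0, 0, 0], [0, 0, 0]],
    [[0, 0, 0], [0, 0, 0]],
    [[0, 0, 0], [0, 0, 0]]
  ],
  "hand": 1,
  "squeeze": 45
}}

```text
t: 2.4
tool_pos: [0.498, -0.2892, 0.1061]
orientation: [-3.08, -0.6, 0.001]
force: [-9.4, 20.6, 16.7]
opening: 0.0113
gripper_force: 11.4
```

Emit:
{"api": "jog_arm", "payload": {
  "rows": [
    [[0, 0, 0], [0, 0, 0]],
    [[0, 0, 0], [0, 0, 0]],
    [[0, 0, 0], [0, 0, 0]]
  ]
}}

```text
t: 2.7
tool_pos: [0.4976, -0.2883, 0.106]
orientation: [-3.078, -0.601, 0.003]
force: [-7.3, 12.7, 11.2]
opening: 0.0098
gripper_force: 45.0
```

Emit:
{"api": "jog_arm", "payload": {
  "rows": [
    [[0, -0.005, -0.01], [0, 0, 0]],
    [[0, -0.01, -0.015], [0, 0, 0]],
    [[0, -0.01, -0.015], [0, 0, 0]]
  ]
}}

```text
t: 3.0
tool_pos: [0.497, -0.2878, 0.1076]
orientation: [-3.081, -0.601, 0.002]
force: [-0.8, 5.7, -4.4]
opening: 0.0095
gripper_force: 44.6
```

Forces are mostly relieved, so I'll pull straight up.

Emit:
{"api": "jog_arm", "payload": {
  "rows": [
    [[0, -0.003, -0.02], [0, 0, 0]],
    [[0, -0.003, -0.04], [0, 0, 0]],
    [[0, -0.003, -0.06], [0, 0, 0]],
    [[0, -0.003, -0.09], [0, 0, 0]],
    [[0, -0.003, -0.12], [0, 0, 0]]
  ]
}}

```text
t: 3.5
tool_pos: [0.4974, -0.2886, 0.1336]
orientation: [-3.084, -0.6, 0.0]
force: [0.3, 0.4, -2.0]
opening: 0.0097
gripper_force: 44.7
```

Emit:
{"api": "jog_arm", "payload": {
  "rows": [
    [[0, 0, -0.05], [0, 0, 0]],
    [[0, 0, -0.12], [0, 0, 0]],
    [[0, 0, -0.22], [0, 0, 0]],
    [[0, 0, -0.3], [0, 0, 0]],
    [[0, 0, -0.3], [0, 0, 0]]
  ]
}}

```text
t: 4.0
tool_pos: [0.4994, -0.2903, 0.1973]
orientation: [3.078, 0.599, 0.008]
force: [0.6, -1.0, -1.4]
opening: 0.0097
gripper_force: 44.8
```

```bash
python3 -c "
from h import *
a=cam('top');b=cam('side')
def cr(c,x,y): return cv2.resize(c[0][y:y+78,x:x+78,::-1],None,fx=5,fy=5,interpolation=cv2.INTER_CUBIC)
cv2.imwrite('pics/m3.png',np.hstack([cr(a,350,190),cr(b,288,65)]))
go((.5,0,.19),0)
"
```

```text
t 4.1 pos [ 0.4979 -0.2891  0.1935] shift [ 0.552 -1.336  0.016] turn [ 0.001 -0.001  0.245] F [ 0.6  0.3 -2.5] open 0.0098 q [-0.62  0.08  1.59 -0.    1.47  0.57]
```

View pics/m3.png

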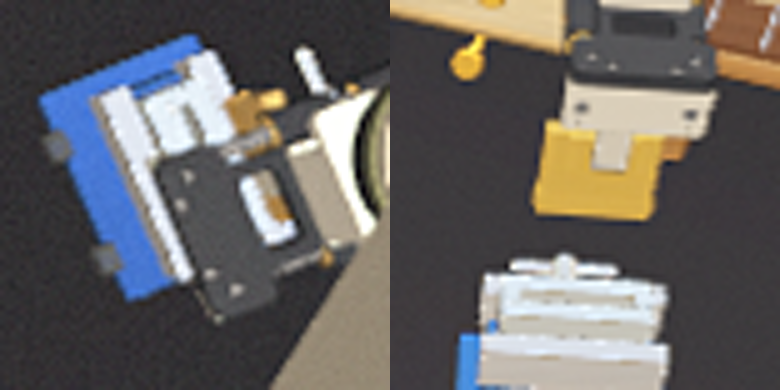

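The insert is cleanly out and upright in the fingers (side crop (600,170)); the slot is empty. Next is the tray.

```bash
python3 -c "
from h import *
go((.513,-.044,.19),-12)"
```

```text
t 4.1 pos [ 0.4979 -0.2891  0.1935] shift [ 0.529 -1.108  0.016] turn [ 0.001 -0.001  0.378] F [ 0.6  0.3 -2.5] open 0.0098 q [-0.62  0.08  1.59 -0.    1.47  0.57]
```

Emit:
{"api": "jog_arm", "payload": {
  "rows": [
    [[0.06, -0.12, 0], [0, 0, 0.05]],
    [[0.16, -0.33, 0], [0, 0, 0.12]],
    [[0.26, -0.54, 0], [0, 0, 0.2]],
    [[0.36, -0.75, 0], [0, 0, 0.28]],
    [[0.45, -0.94, 0], [0, 0, 0.34]]
  ]
}}

```text
t: 4.6
tool_pos: [0.5095, -0.0785, 0.1913]
orientation: [-3.132, 0.243, 0.003]
force: [1.3, 0.4, -1.5]
opening: 0.0099
gripper_force: 44.8
```

```bash
python3 -c "
from h import *
go((.513,-.044,.09),-12)"
```

```text
t 4.6 pos [ 0.5095 -0.0785  0.1913] shift [-0.008 -0.173  0.506] turn [-0.     0.001  0.035] F [ 1.3  0.4 -1.5] open 0.0099 q [-0.25 -0.08  1.76  0.    1.47  1.47]
```

Emit:
{"api": "jog_arm", "payload": {
  "rows": [
    [[0, -0.07, 0.1], [0, 0, 0.02]],
    [[0, -0.14, 0.22], [0, 0, 0.035]],
    [[0, -0.17, 0.35], [0, 0, 0.035]],
    [[0, -0.17, 0.45], [0, 0, 0.035]],
    [[0, -0.17, 0.5], [0, 0, 0.035]]
  ]
}}

```text
t: 5.1
tool_pos: [0.5131, -0.0463, 0.0892]
orientation: [-3.125, 0.32, 0.008]
force: [0.4, -0.2, -1.9]
opening: 0.0096
gripper_force: 44.8
```

Emit:
{"api": "jog_arm", "payload": {
  "rows": [
    [[0, 0, 0.06], [0, 0, 0]],
    [[0, 0, 0.12], [0, 0, 0]],
    [[0, 0, 0.17], [0, 0, 0]],
    [[0, 0, 0.21], [0, 0, 0]],
    [[0, 0, 0.21], [0, 0, 0]]
  ]
}}

```text
t: 5.6
tool_pos: [0.5146, -0.047, 0.0494]
orientation: [-3.125, 0.321, 0.003]
force: [-0.5, 0.2, -2.2]
opening: 0.0094
gripper_force: 44.8
```

```bash
python3 -c "
from h import *
go((.513,-.044,.042),-12)"
```

```text
t 5.6 pos [ 0.5146 -0.047   0.0494] shift [-0.011 -0.013  0.037] turn [-0.     0.001  0.003] F [-0.5  0.2 -2.2] open 0.0094 q [-0.19  0.06  1.88  0.    1.2   1.59]
```

Emit:
{"api": "jog_arm", "payload": {
  "rows": [
    [[0, 0, 0.01], [0, 0, 0]],
    [[0, 0, 0.02], [0, 0, 0]],
    [[0, 0, 0.03], [0, 0, 0]],
    [[0, 0, 0.03], [0, 0, 0]]
  ]
}}

```text
t: 6.0
tool_pos: [0.5155, -0.047, 0.0446]
orientation: [3.125, -0.321, 0.0]
force: [0.3, -0.1, -1.8]
opening: 0.0094
gripper_force: 44.8
```

Emit:
{"api": "jog_arm", "payload": {
  "rows": [
    [[0, 0, 0.01], [0, 0, 0]],
    [[0, 0, 0.015], [0, 0, 0]],
    [[0, 0, 0.02], [0, 0, 0]],
    [[0, 0, 0.02], [0, 0, 0]]
  ]
}}

```text
t: 6.4
tool_pos: [0.5156, -0.047, 0.0411]
orientation: [-3.125, 0.321, -0.0]
force: [-2.7, 1.1, 2.5]
opening: 0.0097
gripper_force: 44.8
```

Contact with the tray floor (the force changed sign). I'll release.

Emit:
{"api": "jog_arm", "payload": {
  "rows": [
    [[0, 0, 0], [0, 0, 0]],
    [[0, 0, 0], [0, 0, 0]],
    [[0, 0, 0], [0, 0, 0]],
    [[0, 0, 0], [0, 0, 0]]
  ],
  "hand": 0
}}

```text
t: 6.8
tool_pos: [0.5155, -0.047, 0.0407]
orientation: [3.125, -0.321, 0.0]
force: [0.0, -0.1, 0.2]
opening: 0.0373
gripper_force: 0.0
```

Emit:
{"api": "jog_arm", "payload": {
  "rows": [
    [[0, 0, -0.1], [0, 0, 0]],
    [[0, 0, -0.25], [0, 0, 0]],
    [[0, 0, -0.45], [0, 0, 0]],
    [[0, 0, -0.65], [0, 0, 0]],
    [[0, 0, -0.85], [0, 0, 0]]
  ]
}}

```text
t: 7.3
tool_pos: [0.5152, -0.047, 0.2121]
orientation: [3.125, -0.321, -0.0]
force: [0.4, -1.1, 0.1]
opening: 0.0464
gripper_force: 0.0
```

```bash
python3 -c "
from h import *
go((.45,.25,.24),-15.3)"
```

```text
t 7.3 pos [ 0.5152 -0.047   0.2121] shift [-0.621 -1.388 -0.139] turn [0.   0.   0.04] F [ 0.4 -1.1  0.1] open 0.0464 q [-0.19 -0.09  1.72 -0.    1.51  1.59]
```

Emit:
{"api": "jog_arm", "payload": {
  "rows": [
    [[-0.03, -0.15, -0.05], [0, 0, 0.01]],
    [[-0.05, -0.37, -0.1], [0, 0, 0.02]],
    [[-0.1, -0.6, -0.1], [0, 0, 0.03]],
    [[-0.15, -0.83, -0.1], [0, 0, 0.04]],
    [[-0.2, -1.0, -0.1], [0, 0, 0.04]]
  ],
  "hand": -0.3
}}

```text
t: 7.8
tool_pos: [0.5167, 0.1595, 0.2308]
orientation: [-3.113, 0.418, -0.001]
force: [0.5, -0.7, -0.5]
opening: 0.0604
gripper_force: 0.0
```

```bash
python3 -c "
from h import *
go((.4845,.36,.23),-15.3)"
```

```text
t 7.8 pos [0.5167 0.1595 0.2308] shift [-0.42  -0.925  0.005] turn [-0. -0. -0.] F [ 0.5 -0.7 -0.5] open 0.0604 q [ 0.2  -0.04  1.64  0.    1.54  2.04]
```

Emit:
{"api": "jog_arm", "payload": {
  "rows": [
    [[-0.1, -0.2, 0], [0, 0, 0]],
    [[-0.2, -0.42, 0], [0, 0, 0]],
    [[-0.3, -0.65, 0], [0, 0, 0]],
    [[-0.39, -0.85, 0], [0, 0, 0]],
    [[-0.42, -0.925, 0], [0, 0, 0]]
  ]
}}

```text
t: 8.3
tool_pos: [0.4832, 0.3613, 0.2303]
orientation: [-3.113, 0.413, 0.001]
force: [-0.3, -0.1, -0.8]
opening: 0.0604
gripper_force: 0.0
```

Emit:
{"api": "jog_arm", "payload": {
  "rows": [
    [[0, 0, 0.05], [0, 0, 0]],
    [[0, 0, 0.15], [0, 0, 0]],
    [[0, 0, 0.25], [0, 0, 0]],
    [[0, 0, 0.3], [0, 0, 0]],
    [[0, 0, 0.3], [0, 0, 0]]
  ]
}}

```text
t: 8.8
tool_pos: [0.4841, 0.3556, 0.1683]
orientation: [3.11, -0.42, -0.005]
force: [-0.7, 0.2, 0.6]
opening: 0.0605
gripper_force: 0.0
```

```bash
python3 -c "
from h import *
a=cam('top');b=cam('side')
def cr(c,x,y): return cv2.resize(c[0][y:y+78,x:x+78,::-1],None,fx=5,fy=5,interpolation=cv2.INTER_CUBIC)
cv2.imwrite('pics/m4.png',np.hstack([cr(a,240,170),cr(b,180,250)]))
go((.4845,.36,.118),-15.3)
s=robot.read_state();print(proj(b,s['tool_pos']))
"
```

```text
t 8.9 pos [0.4853 0.3568 0.1711] shift [-0.008 -0.014  0.265] turn [-0.    -0.    -0.001] F [0.5 0.3 0.7] open 0.0605 q [ 0.55  0.16  1.54 -0.    1.44  2.39]
[212.87481003 291.20598267]
```

View pics/m4.png

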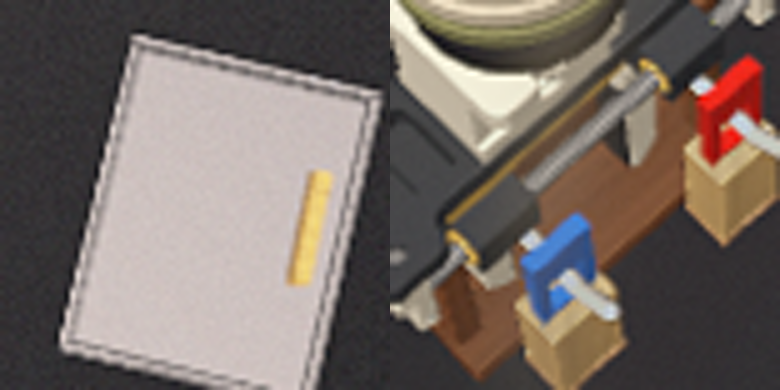

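The insert stands in the tray (crop (312,228)). The fingers straddle the blue plate (crop (558,245)), and the red one is untouched. I'll descend.

Emit:
{"api": "jog_arm", "payload": {
  "rows": [
    [[-0.005, -0.01, 0.06], [0, 0, 0]],
    [[-0.005, -0.01, 0.12], [0, 0, 0]],
    [[-0.005, -0.01, 0.19], [0, 0, 0]],
    [[-0.005, -0.01, 0.25], [0, 0, 0]],
    [[-0.005, -0.01, 0.26], [0, 0, 0]]
  ]
}}

```text
t: 9.4
tool_pos: [0.4828, 0.3589, 0.1156]
orientation: [3.111, -0.418, -0.005]
force: [0.8, -0.6, -0.4]
opening: 0.0603
gripper_force: 0.0
```

Emit:
{"api": "jog_arm", "payload": {
  "rows": [
    [[0, 0, 0], [0, 0, 0]],
    [[0, 0, 0], [0, 0, 0]],
    [[0, 0, 0], [0, 0, 0]],
    [[0, 0, 0], [0, 0, 0]],
    [[0, 0, 0], [0, 0, 0]]
  ],
  "hand": 1,
  "squeeze": 25
}}

```text
t: 9.9
tool_pos: [0.4848, 0.3601, 0.1194]
orientation: [-3.113, 0.419, -0.002]
force: [0.5, 0.2, 2.1]
opening: 0.03
gripper_force: 25.0
```

Emit:
{"api": "jog_arm", "payload": {
  "rows": [
    [[0, 0, 0], [0, 0, 0]],
    [[0, 0, 0], [0, 0, 0]]
  ]
}}

```text
t: 10.1
tool_pos: [0.4848, 0.3601, 0.1193]
orientation: [-3.113, 0.419, -0.002]
force: [-0.3, 0.8, 4.0]
opening: 0.0298
gripper_force: 25.0
```

Emit:
{"api": "jog_arm", "payload": {
  "rows": [
    [[0, 0, -0.02], [0, 0, 0]],
    [[0, 0, -0.05], [0, 0, 0]],
    [[-0.02, 0, -0.055], [0, 0, 0]],
    [[-0.04, 0, -0.055], [0, 0, 0]],
    [[-0.06, 0, -0.055], [0, 0, 0]]
  ]
}}

```text
t: 10.6
tool_pos: [0.4722, 0.363, 0.1294]
orientation: [3.113, -0.419, -0.001]
force: [0.5, -0.3, -0.9]
opening: 0.0296
gripper_force: 25.0
```

Emit:
{"api": "jog_arm", "payload": {
  "rows": [
    [[-0.03, 0, -0.02], [0, 0, 0]],
    [[-0.06, 0, -0.035], [0, 0, 0]],
    [[-0.1, 0, -0.06], [0, 0, 0]],
    [[-0.15, 0, -0.065], [0, 0, 0]],
    [[-0.22, 0, -0.065], [0, 0, 0]]
  ]
}}

```text
t: 11.1
tool_pos: [0.4299, 0.3749, 0.1432]
orientation: [-3.113, 0.419, -0.001]
force: [0.4, 0.5, -1.1]
opening: 0.0294
gripper_force: 25.0
```

```bash
python3 -c "
from h import *
b=cam('side')
cv2.imwrite('pics/m5.png',cv2.resize(b[0][220:340,160:290,::-1],None,fx=4,fy=4,interpolation=cv2.INTER_CUBIC))
go((.4845,.36,.118),-15.3)
"
```

```text
t 11.15 pos [0.4275 0.3756 0.1427] shift [0.295 0.    0.123] turn [-0.     0.001  0.   ] F [-0.4  2.1 -1.5] open 0.0297 q [0.63 0.1  1.67 0.   1.38 2.47]
```

View pics/m5.png

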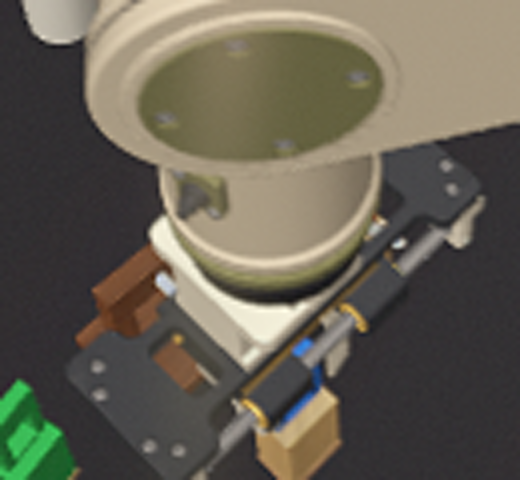

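The block is clear of the hook and hanging upright in the fingers (crop (300,430)). I'll raise it, then carry it to the tray.

Emit:
{"api": "jog_arm", "payload": {
  "rows": [
    [[-0.03, 0, -0.05], [0, 0, 0]],
    [[-0.05, 0, -0.15], [0, 0, 0]],
    [[-0.05, 0, -0.3], [0, 0, 0]],
    [[-0.05, 0, -0.45], [0, 0, 0]],
    [[-0.05, 0, -0.5], [0, 0, 0]]
  ]
}}

```text
t: 11.65
tool_pos: [0.4219, 0.3783, 0.2472]
orientation: [-3.109, 0.418, -0.007]
force: [1.0, -0.1, -1.4]
opening: 0.0295
gripper_force: 25.0
```

```bash
python3 -c "
from h import *
go((.529,.032,.24),-12)"
```

```text
t 11.65 pos [0.4219 0.3783 0.2472] shift [0.974 1.529 0.033] turn [-0.003 -0.003 -0.037] F [ 1.  -0.1 -1.4] open 0.0295 q [ 0.64  0.02  1.55 -0.    1.56  2.48]
```

Emit:
{"api": "jog_arm", "payload": {
  "rows": [
    [[0.0, 0.0, -0.1], [0, 0, 0]],
    [[0.1, 0.15, -0.2], [0, 0, 0]],
    [[0.22, 0.35, -0.2], [0, 0, 0]],
    [[0.34, 0.53, -0.2], [0, 0, 0]],
    [[0.46, 0.72, -0.2], [0, 0, -0.01]]
  ]
}}

```text
t: 12.15
tool_pos: [0.4714, 0.2126, 0.2822]
orientation: [3.117, -0.393, -0.0]
force: [0.4, -0.0, -0.8]
opening: 0.0298
gripper_force: 25.0
```

```bash
python3 -c "
from h import *
go((.529,.032,.2),-12)"
```

```text
t 12.15 pos [0.4714 0.2126 0.2822] shift [0.503 0.803 0.411] turn [ 0.     0.    -0.026] F [ 0.4 -0.  -0.8] open 0.0298 q [ 0.32 -0.11  1.62 -0.    1.64  2.15]
```

Emit:
{"api": "jog_arm", "payload": {
  "rows": [
    [[0.1, 0.16, 0], [0, 0, 0]],
    [[0.22, 0.36, 0.05], [0, 0, -0.01]],
    [[0.34, 0.55, 0.15], [0, 0, -0.02]],
    [[0.45, 0.73, 0.3], [0, 0, -0.025]],
    [[0.5, 0.8, 0.4], [0, 0, -0.025]]
  ]
}}

```text
t: 12.65
tool_pos: [0.5281, 0.0308, 0.2003]
orientation: [3.122, -0.337, -0.002]
force: [0.2, 0.9, -2.5]
opening: 0.0298
gripper_force: 25.0
```

```bash
python3 -c "
from h import *
b=cam('side')
cv2.imwrite('pics/m6.png',cv2.resize(b[0][110:260,210:340,::-1],None,fx=4,fy=4,interpolation=cv2.INTER_CUBIC))
go((.529,.032,.091),-12)
"
```

```text
t 12.7 pos [0.5268 0.0296 0.1963] shift [ 0.011 -0.016  0.526] turn [ 0.002  0.004 -0.004] F [-1.9 -2.2 -4.4] open 0.0297 q [-0.04 -0.05  1.71 -0.    1.48  1.75]
```

View pics/m6.png

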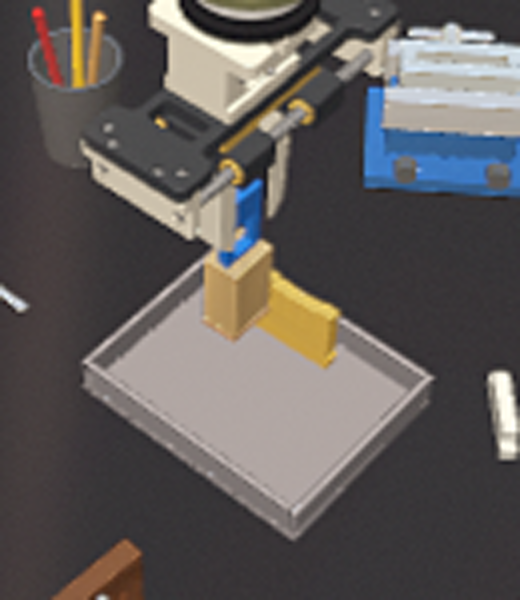

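The block is upright over the tray (crop (238,290)), with the insert standing clear beside it. I'll lower it.

Emit:
{"api": "jog_arm", "payload": {
  "rows": [
    [[0, -0.01, 0.07], [0, 0, 0]],
    [[0.01, -0.02, 0.17], [0, 0, 0]],
    [[0.01, -0.02, 0.28], [0, 0, 0]],
    [[0.01, -0.02, 0.38], [0, 0, 0]],
    [[0.01, -0.02, 0.45], [0, 0, 0]]
  ]
}}

```text
t: 13.2
tool_pos: [0.5305, 0.0392, 0.1112]
orientation: [-3.124, 0.331, 0.002]
force: [-0.9, 0.8, -1.9]
opening: 0.0297
gripper_force: 25.0
```

Emit:
{"api": "jog_arm", "payload": {
  "rows": [
    [[0, 0, 0.02], [0, 0, 0]],
    [[0, 0, 0.035], [0, 0, 0]],
    [[0, 0, 0.045], [0, 0, 0]],
    [[0, 0, 0.045], [0, 0, 0]]
  ]
}}

```text
t: 13.6
tool_pos: [0.5318, 0.0377, 0.1044]
orientation: [-3.124, 0.333, -0.002]
force: [-0.1, 0.1, 0.2]
opening: 0.0298
gripper_force: 25.0
```

Emit:
{"api": "jog_arm", "payload": {
  "rows": [
    [[0, 0, 0.015], [0, 0, 0]],
    [[0, 0, 0.03], [0, 0, 0]],
    [[0, 0, 0.045], [0, 0, 0]],
    [[0, 0, 0.045], [0, 0, 0]],
    [[0, 0, 0.045], [0, 0, 0]]
  ]
}}

```text
t: 14.1
tool_pos: [0.5311, 0.0376, 0.0945]
orientation: [-3.124, 0.333, 0.001]
force: [-0.9, -0.1, -0.9]
opening: 0.0295
gripper_force: 25.0
```

Emit:
{"api": "jog_arm", "payload": {
  "rows": [
    [[0, 0, 0.005], [0, 0, 0]],
    [[0, 0, 0.01], [0, 0, 0]],
    [[0, 0, 0.015], [0, 0, 0]],
    [[0, 0, 0.015], [0, 0, 0]],
    [[0, 0, 0.015], [0, 0, 0]]
  ]
}}

```text
t: 14.6
tool_pos: [0.5312, 0.0377, 0.0916]
orientation: [3.124, -0.333, -0.0]
force: [0.2, -0.4, -2.0]
opening: 0.0297
gripper_force: 25.0
```

Emit:
{"api": "jog_arm", "payload": {
  "rows": [
    [[0, 0, 0.005], [0, 0, 0]],
    [[0, 0, 0.01], [0, 0, 0]],
    [[0, 0, 0.01], [0, 0, 0]],
    [[0, 0, 0.01], [0, 0, 0]]
  ]
}}

```text
t: 15.0
tool_pos: [0.5318, 0.0376, 0.091]
orientation: [-3.124, 0.333, -0.002]
force: [-2.9, -0.1, 7.5]
opening: 0.0299
gripper_force: 25.0
```

Contact. I'll release gently and retreat.

Emit:
{"api": "jog_arm", "payload": {
  "rows": [
    [[0, 0, -0.002], [0, 0, 0]],
    [[0, 0, -0.002], [0, 0, 0]],
    [[0, 0, -0.002], [0, 0, 0]],
    [[0, 0, -0.002], [0, 0, 0]]
  ],
  "hand": -0.3
}}

```text
t: 15.4
tool_pos: [0.5311, 0.0377, 0.0898]
orientation: [-3.124, 0.333, 0.0]
force: [-0.2, -0.4, 0.5]
opening: 0.0567
gripper_force: 0.0
```

Emit:
{"api": "jog_arm", "payload": {
  "rows": [
    [[0, 0, -0.05], [0, 0, 0]],
    [[0, 0, -0.15], [0, 0, 0]],
    [[0, 0, -0.35], [0, 0, 0]],
    [[0, 0, -0.6], [0, 0, 0]],
    [[0, 0, -0.7], [0, 0, 0]]
  ]
}}

```text
t: 15.9
tool_pos: [0.5332, 0.0376, 0.2365]
orientation: [-3.123, 0.333, -0.012]
force: [0.1, -0.4, 0.2]
opening: 0.0603
gripper_force: 0.0
```

Emit:
{"api": "jog_arm", "payload": {
  "rows": [
    [[0, 0, 0], [0, 0, 0]],
    [[0, 0, 0], [0, 0, 0]],
    [[0, 0, 0], [0, 0, 0]],
    [[0, 0, 0], [0, 0, 0]],
    [[0, 0, 0], [0, 0, 0]]
  ]
}}

```text
t: 16.4
tool_pos: [0.5305, 0.0377, 0.2286]
orientation: [3.124, -0.333, -0.004]
force: [0.0, -0.9, 0.5]
opening: 0.0605
gripper_force: 0.0
```

```bash
python3 -c "
from h import *
save(cam('side'),'end.png',s=1.5)"
```

```text
(no output)
```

View pics/end.png

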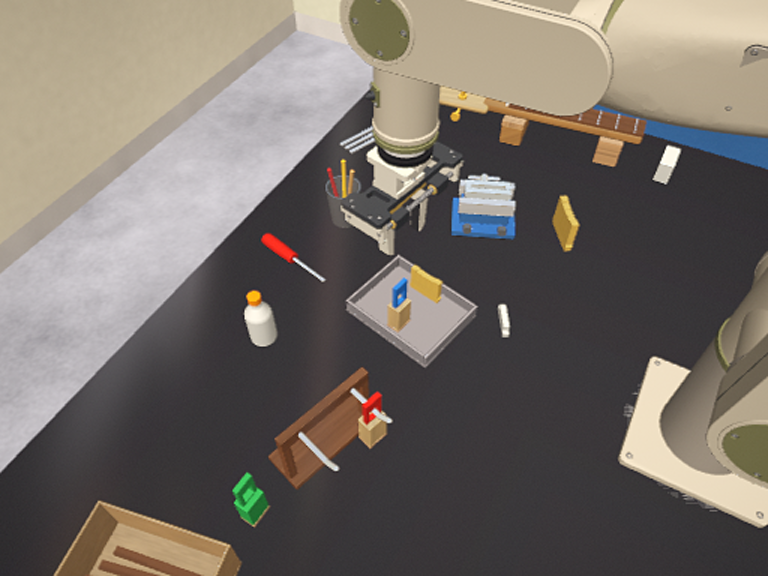

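The picture shows the blue block standing in the tray (400,305) and the insert standing in the tray (426,283). Red still hangs (371,415), and nothing else has moved.

```bash
python3 -c "
from plant import robot
print(robot.close_job())"
```

```text
the job is handed in; nothing more can be done
None
```

The job is handed in at about 16.5 s: the insert and the blue block both stand upright in the grey tray, the red block still hangs on its hook, and the final picture shows the other things on the bench where they were; no verdict was returned.

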